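Lock a battery module down with a quarter-turn hammer-head lock

TASK

Secure the battery module with the hammer-head turn-lock from the stand: feel which one of the strut's three windows has a pad that gives, push the head down through it, then give the lock a quarter turn so the head catches under the lips and the keeper bar lies square across the strut, over the module's foot. Let go and leave the lock standing, caught, without shifting the module or the spare pin.

Things in the scene. Friction and masses are not known exactly. Their poses are not given: they have to be found in the camera images.
- strut: fixed slotted steel strut (C rail), 250 mm long, 60 wide, 60 high. Origin: centre of its underside; y along it, x across it towards the module, z up. Lips 5 mm thick, hollow under them 54 mm wide. Three windows in its top, 80 mm apart, each 52 mm along y and 21 mm along x
- window0 (a point): centre of the window at the strut's -y end (y = -80 mm), at the height of its top face, axes as the strut's. In each window a sprung pad lies 8 mm below the top face. Exactly one of the three pads, a different one each time, gives: it yields from about 5 N, about 11 N when 12 mm down. The other two look the same but are packed underneath and stop dead after about 1 mm
- window1 (a point): centre of the middle window (strut y = 0), likewise
- window2 (a point): centre of the window at the strut's +y end (y = +80 mm), likewise
- turnlock_mid (a point): loose metal turn-lock, 73 mm high, 0.22 to 0.4 kg; point on its axis 36.5 mm above its underside. z up; x along head, bar and fin (all parallel). Grip fin 60 x 14 mm, top 45 mm of the height: grip across the 14 mm. Symmetric under half a turn, may be turned either way. Starts upright in a grey stand, bar on the stand's top, head in a slot: draw straight up over 25 mm
- turnlock_head (a point): centre of the underside of the turn-lock's hammer head; axes as the turn-lock's. Head 48 x 18 mm, 10 mm thick, lowest 3 mm stepped in by 2 mm all round; above it a round neck 14 mm in diameter, 10 mm long, up to the keeper bar
- turnlock_bar (a point): centre of the underside of its keeper bar (110 x 22 x 8 mm, 20 mm above the lock's underside, carries the fin). Height over the strut's top: 20 mm head on the lips, 12 touching a pad, 10 to 11 pushed on a packed pad, 0 fully home. Head is clear of the lips below 5 mm: turn it at 0 to 3 mm. Let go when turned, it springs up and the lips hold it at about 5 mm
- module_top (a point): loose heavy (3.5 kg) black battery module with blue cells, 100 x 220 mm, 76 high, on the strut's +x side, its body about 80 mm from the strut's centre line; its foot, top 57 mm above the table, reaches nearly to the strut along all windows. Point: centre of the body, 66 mm up. Leave in place
- pin_mid (a point): spare round pin with mushroom head, 70 mm high, 40 mm collar, in the same stand 115 mm from the turn-lock; point half-way up its axis. Leave in place
Mind the look-alikes: they are no part of the job. Leave any purple or yellow look-alike of the part that bears turnlock_mid alone.

How it is judged:
By the outcome, as a careful person would: the job done as asked, in the order asked, and still so for the second after the job is handed in, with the robot touching nothing.
It also fails if it takes over 61 s, if anything falls off the work surface, if the arm or the gripper's body presses on something with over 40 N, if the wrist force passes 120 N, or if a joint passes its speed limit or range.

ROBOT

A 6-joint arm with a two-finger parallel gripper is mounted at the origin on the work surface. World frame = base frame: x ahead of the robot, y to its left, z up, the work surface at z = 0. Lengths are in m, angles in rad, forces in N, time in s.
With the tool pointing down it reaches from about 0.375 to 0.9 m from the base axis. Payload 3.1 kg.
Tool frame: the origin (TCP) lies at the very end of the fingers, on their centre line; the grasp point (between the pads) lies 19 mm behind it; z points along the fingers, y is the direction in which the jaws open and shut (so a half turn about z gives the same grasp; the last joint's range is limited). The gripper opens to 87 mm and grips with 3 to 60 N. Pads are 19 mm wide; open, the fingers measure 117 mm over their backs; the gripper's body (75 mm by 190 mm) begins 51 mm behind the grasp point.
Start: joints at [-1.353, 0.527, 1.433, -0, 1.181, -0.178], TCP at [0.241, -0.577, 0.223] pointing down, gripper open.
Joint ranges: [-3.08, 3.08], [-0.75, 2.2], [0.22, 2.44], [-1.43, 4.57], [0, 2.65], [-2.85, 2.85]. Speed limits (rad/s): [2.79, 2.79, 3.14, 3.14, 3.14, 3.14].

INTERFACE

Orientations are given as a unit quaternion [x, y, z, w].
In Python, from rig import robot gives the robot as it stands.
- The arm moves only by the tool arm_command, never from a script. Its argument "targets" is a list of rows, each a list of 5 numbers: the shift along the tool's x, y, z in cm, then the turn about the tool's z in rad, then the finger opening in cm, from 0 to 8.7. In form: [[dx, dy, dz, spin, hand], ...]. A call has 1 to 5 rows; each row is the pose to reach, as a shift and turn from the pose commanded when the call began, along the tool's axes at that moment; what a row does not reach only later rows make up. A row lasts 1/8 s, in which the tool goes at most 62.5 mm and 10.7 degrees, less where a joint would pass 70% of its speed; a pose out of reach is approached as far as the arm can. A call with a gripper value outside its range is refused whole. The fingers move at their own pace and stop on an object; "newtons" is the grip in N (left out, the last holds). Time passes only in rows, so rows that repeat a pose let the fingers close. It gives the time, the measured TCP pose, the force and the opening at its end, in the units of the state.
- robot.get_obs(): the state, without advancing time (a new reading comes with each control period).
- robot.camera(name): name is "side" or "top"; returns (picture, depth): 384x512x3 uint8, red, green, blue; 384x512 float32, m along the optical axis (not along the pixel's ray), 0 where there is no reading.
- robot.camera_model(name): a dict with "mtx" (3x3 intrinsics, pixels), "extrinsics" (4x4, takes a point from world to camera coordinates). Camera axes: x right, y up, looking along -z (the intrinsics and any distortion apply to the point x, -y, -z); pixel columns grow to the right and rows downward; lengths in m; the calibration is good to about 2 mm. A picture is of the moment at which its call begins. camera_model takes no time and is no camera call.
- robot.hand_in(): hands the job in, once; it reports no verdict.
The state is a dict: "time": time; "q": joint angles; "joint_velocities": joint speeds; "joint_torque": joint torques, N m; "position": TCP position; "tool_rot": TCP orientation; "ft_force": force on the tool from outside, world axes, zero at the start; "moment": the same for the moment, N m; "grip_width": finger opening in m.
Only numpy, scipy, OpenCV 4.12 (cv2) and the standard library are available. Lean on these libraries where they do the work, as an engineer would, in place of code of your own. Each camera call takes 0.05 s, during which the arm holds its last target.

## Working session

There is one attempt and no reset: what is moved stays moved. The work goes in short steps, Python scripts to look and compute and a tool call to move; the robot and the scene stay as the last step left them, time stands still between calls to the robot, and variables do not carry over. Pictures are saved under pics/ and viewed, and the job is handed in when it is done.

Besides the shell and the picture viewer there is one more tool, called after "Emit:" as name(argument=value, ...) on one line, values as JSON. arm_command: Moves the arm, as the interface text tells. Its arguments: {"type":"object","properties":{"targets":{"type":"array","items":{"type":"array","items":{"type":"number"}}},"newtons":{"type":"number"}},"required":["targets"]}

```bash
ls; mkdir -p pics
python3 - <<'E'
from rig import robot
import cv2,numpy as np
o=robot.get_obs()
for k,v in o.items(): print(k,np.round(v,4))
for n in ("side","top"):
    p,d=robot.camera(n); cv2.imwrite(f"pics/{n}0.png",p[:,:,::-1]); np.save(f"pics/{n}0.npy",d); np.save(f"pics/{n}0p.npy",p)
    m=robot.camera_model(n)
    for k,v in m.items(): print(n,k,np.round(v,4).tolist() if not isinstance(v,str) else v)
    print((d>0).mean())
E
```

```text
pics
time 0.0
q [-1.3535  0.5285  1.4339 -0.      1.1814 -0.1785]
joint_velocities [ 0.0001  0.0002 -0.0012  0.0004 -0.0004 -0.    ]
joint_torque [-2.00000e-04 -4.40045e+01 -1.76589e+01  6.33000e-02  5.85000e-02
 -2.00000e-04]
position [ 0.2408 -0.5759  0.2216]
tool_rot [ 0.9805  0.1966 -0.     -0.0011]
ft_force [-0.8617 -0.3354 -0.2396]
moment [ 0.0286  0.0203 -0.087 ]
grip_width 0.0871
side mtx [[487.2103, 0.0, 256.6638], [0.0, 487.2103, 192.0644], [0.0, 0.0, 1.0]]
side extrinsics [[-0.9671, -0.2535, 0.022, 0.5609], [0.1497, -0.4968, 0.8549, -0.1464], [-0.2058, 0.83, 0.5184, -1.46], [0.0, 0.0, 0.0, 1.0]]
0.9958699544270834
top mtx [[475.2959, 0.0, 251.2803], [0.0, 475.2959, 204.3195], [0.0, 0.0, 1.0]]
top extrinsics [[-0.0222, -0.9996, 0.0177, 0.0466], [0.9943, -0.0203, 0.1043, -0.5525], [-0.1039, 0.0199, 0.9944, -1.3834], [0.0, 0.0, 0.0, 1.0]]
0.9960123697916666
```

View pics/side0.png

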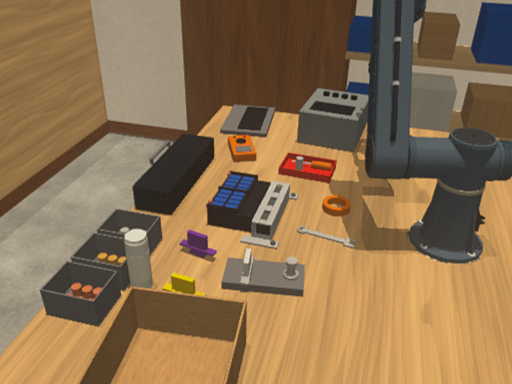

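View pics/top0.png

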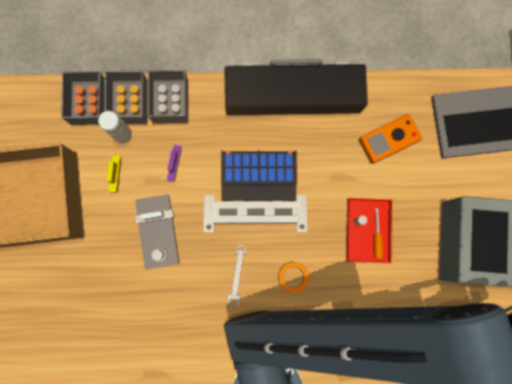

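The side view shows the stand at about (263,276), with the lock at (247,262) and the pin at (292,268). The strut is at (271,208) and the module at (237,200). In the top view the stand is at (157,231), the lock's bar at (155,215), the strut at (256,213) and the module at (259,175). Next I'll enlarge these areas.

```bash
cat > h.py <<'E'
import numpy as np,cv2
from rig import robot
def cam(n):
    m=robot.camera_model(n); return np.array(m["mtx"]),np.array(m["extrinsics"]),m
def ray(n,u,v):
    K,E,_=cam(n); R=E[:3,:3]; t=E[:3,3]
    d=np.linalg.inv(K)@np.array([u,v,1.]); d=np.array([d[0],-d[1],-d[2]])
    return -R.T@t, R.T@d
def onz(n,u,v,z):
    c,d=ray(n,u,v); return c+d*(z-c[2])/d[2]
def cloud(n,D):
    K,E,_=cam(n); h,w=D.shape; u,v=np.meshgrid(np.arange(w),np.arange(h))
    x=(u-K[0,2])/K[0,0]*D; y=(v-K[1,2])/K[1,1]*D
    P=np.stack([x,-y,-D],-1); return (P-E[:3,3])@E[:3,:3]
def tri(a,b):
    c1,d1=ray("side",*a); c2,d2=ray("top",*b)
    A=np.stack([d1,-d2],1); s=np.linalg.lstsq(A,c2-c1,rcond=None)[0]
    p=c1+s[0]*d1;q=c2+s[1]*d2; return (p+q)/2,np.linalg.norm(p-q)
def proj(n,P):
    K,E,_=cam(n); c=E[:3,:3]@np.array(P)+E[:3,3]; c=K@np.array([c[0],-c[1],-c[2]]); return c[:2]/c[2]
E
python3 - <<'E'
from h import *
print([k for k in cam("top")[2]])
for n,(a,b,c,d) in {"top":(125,140,320,280),"side":(190,165,320,300)}.items():
    p=np.load(f"pics/{n}0p.npy")[b:d,a:c,::-1]; 
    s=min(800/(c-a),600/(d-b)); s=int(s); cv2.imwrite(f"pics/{n}0z.png",cv2.resize(p,None,fx=s,fy=s,interpolation=cv2.INTER_CUBIC)); print(n,s)
    P=cloud(n,np.load(f"pics/{n}0.npy"))
    for (u,v) in ([(256,213),(155,215),(157,240),(157,255),(256,200),(245,180),(140,280),(230,212),(283,212)] if n=="top" else [(271,208),(247,255),(270,280),(291,262),(236,190),(265,240),(279,189),(264,225)]):
        print(n,u,v,np.round(P[v,u],4))
E
```

```text
['mtx', 'extrinsics']
top 4
top 256 213 [0.5251 0.0221 0.052 ]
top 155 215 [0.5232 0.3108 0.0776]
top 157 240 [0.4538 0.315  0.0235]
top 157 255 [0.4097 0.306  0.0742]
top 256 200 [0.5632 0.0212 0.0525]
top 245 180 [0.6193 0.0523 0.0755]
top 140 280 [ 3.372e-01  3.697e-01 -3.000e-04]
top 230 212 [0.5293 0.0977 0.0554]
top 283 212 [ 0.5263 -0.0567  0.0535]
side 4
side 271 208 [0.5198 0.0626 0.0598]
side 247 255 [0.522  0.3264 0.0799]
side 270 280 [0.4557 0.3402 0.0233]
side 291 262 [0.4079 0.3188 0.077 ]
side 236 190 [0.6449 0.0165 0.0756]
side 265 240 [0.5144 0.1541 0.0056]
side 279 189 [ 0.5239 -0.0711  0.05  ]
side 264 225 [0.5201 0.1495 0.0552]
```

View pics/top0z.png

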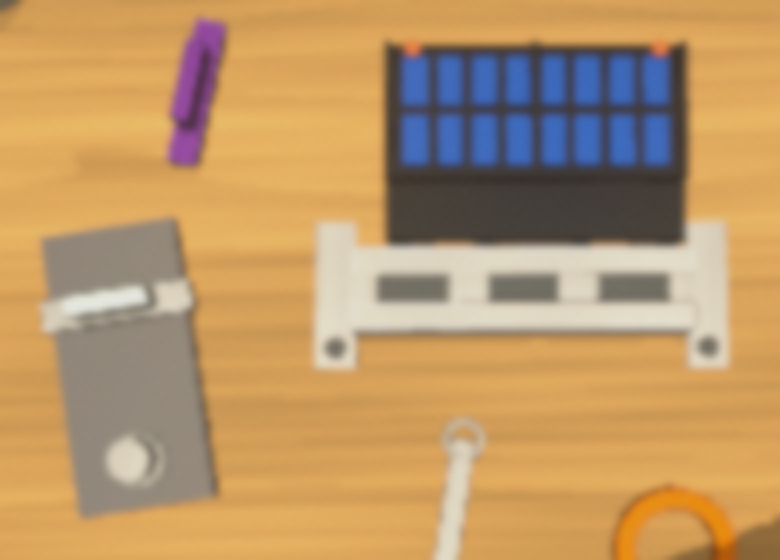

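View pics/side0z.png

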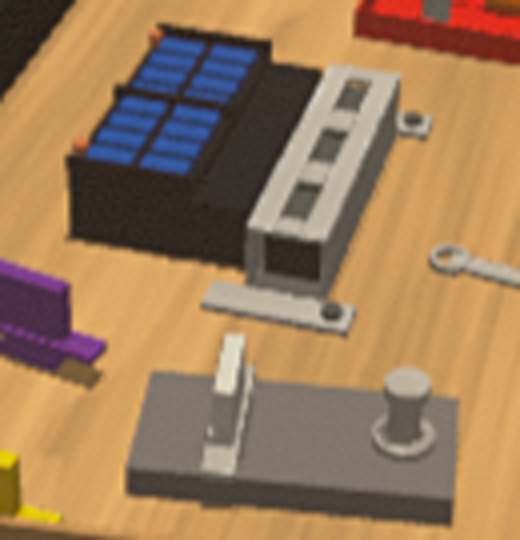

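Top zoom (x4, offset 125,140): the windows are at zoom (412,288), (523,289) and (634,289). The bar runs from (45,315) to (190,295), with the fin top around (105,301), and the pin is at (128,460). The side zoom shows the same layout. Next I'll measure from both views.

Run:
```python
from h import *
for n in ("top","side"):
    p=np.load(f"pics/{n}0p.npy"); D=np.load(f"pics/{n}0.npy"); P=cloud(n,D)
    # fin: points z>0.062 near lock
    m=(abs(P[...,0]-0.523)<.06)&(abs(P[...,1]-.32)<.07)&(P[...,2]>.06)
    Q=P[m]; print(n,"z>.06",m.sum(),Q.mean(0).round(4), Q.min(0).round(4),Q.max(0).round(4))
    mt=m&(P[...,2]>.072); Q=P[mt]; c,(w,h),a=cv2.minAreaRect((Q[:,:2]*1000).astype(np.float32)); print(" top rect",np.round(c,1),w,h,a, np.median(Q[:,2]))
    mm=(abs(P[...,0]-0.523)<.08)&(abs(P[...,1]-.32)<.08)&(P[...,2]>.02)&(P[...,2]<.029); print(" stand z",np.median(P[mm][:,2]))
    s=(abs(P[...,0]-.525)<.05)&(abs(P[...,1]-.02)<.12)&(P[...,2]>.056)&(P[...,2]<.066)&(p.min(-1)>150); Q=P[s]; print(" strut",np.median(Q[:,2]),cv2.minAreaRect((Q[:,:2]*1000).astype(np.float32)))
# gray profile crops
p=np.load("pics/top0p.npy"); g=cv2.cvtColor(p,cv2.COLOR_RGB2GRAY)
print(g[198:226:1,238:276:4]); print(g[211:214,200:312])
print("fin");print(g[208:224,134:178])
```

```text
top z>.06 116 [0.5236 0.3218 0.0745] [0.5134 0.2931 0.0604] [0.5345 0.3523 0.0829]
 top rect [523.8 322.7] 14.020889282226562 57.89921951293945 8.428685188293457 0.07585243973945269
 stand z 0.0238019279323827
 strut 0.059762632078326786 ((527.58837890625, 19.286781311035156), (238.3662872314453, 58.671058654785156), 88.8506088256836)
side z>.06 119 [0.5205 0.3345 0.075 ] [0.5116 0.2992 0.0601] [0.5316 0.3608 0.0811]
 top rect [521.8 328.2] 14.476442337036133 58.94108963012695 8.159616470336914 0.07765480092742967
 stand z 0.025179083831209294
 strut 0.06117516360038762 ((527.5614624023438, 20.319664001464844), (238.60179138183594, 59.71831512451172), 88.84256744384766)
[[ 67  67  64  65  64  64  64  64  63  66]
 [ 77  74  63  67  69  68  68  67  62  76]
 [116 110  84  94  97  98  97  95  85 115]
 [170 164 143 150 153 154 154 153 144 170]
 [204 203 196 197 199 200 201 199 196 206]
 [213 214 214 214 215 214 213 213 213 216]
 [213 215 216 216 216 215 214 215 215 217]
 [214 214 217 217 215 215 214 215 216 217]
 [214 215 216 213 212 212 211 214 215 214]
 [212 215 211 200 196 195 195 211 
[... 4406 characters left out ...]
5 190 180 165 152 145 143 146 151 151 145
  138 132 131 134 136 134 130 128 129 131 132 134 135 136 137 138 138 137
  135 126 119 136 160 170 172 172]
 [174 186 200 205 201 193 186 181 180 176 165 150 134 128 130 134 136 134
  131 128 128 130 132 134 133 134 135 136 137 137 137 138 138 138 139 137
  135 128 121 134 156 167 168 168]
 [172 181 191 192 184 170 156 149 149 151 147 138 128 124 126 130 131 134
  134 134 135 135 136 136 137 137 137 138 137 138 138 138 138 137 138 138
  137 130 120 128 150 162 163 164]
 [167 169 169 168 159 147 139 134 134 136 137 136 132 132 134 135 136 137
  136 137 137 137 137 137 137 137 138 138 138 137 138 138 138 138 138 138
  137 132 121 125 147 159 160 160]]
```

Run:
```python
from h import *
a=cv2.resize(np.load("pics/top0p.npy")[204:228,130:180,::-1],None,fx=12,fy=12,interpolation=cv2.INTER_CUBIC)
b=cv2.resize(np.load("pics/side0p.npy")[245:287,232:264,::-1],None,fx=12,fy=12,interpolation=cv2.INTER_CUBIC)
cv2.imwrite("pics/zt.png",a);cv2.imwrite("pics/zs.png",b)
```

```text
(no output)
```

View pics/zt.png

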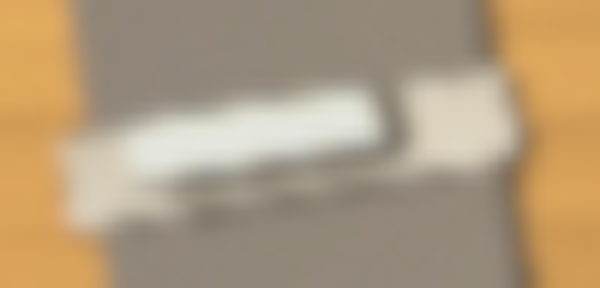

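View pics/zs.png

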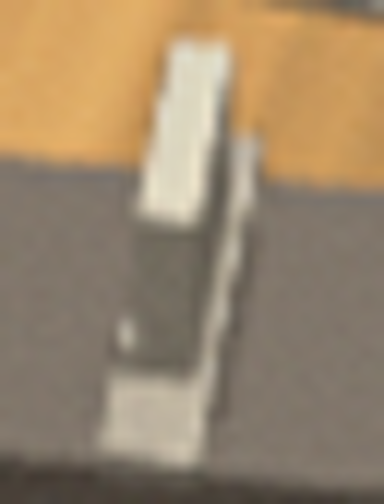

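Zoomed views: in top the fin's top face is centred at about pixel (150.7,214.7), and in side at about (246.9,255.3). The bar's ends in top are at about (135.2,219.4) and (171.9,212.9). Now I'll triangulate these and find the windows.

Run:
```python
from h import *
print("cams",ray("top",0,0)[0].round(3),ray("side",0,0)[0].round(3))
p,e=tri((246.9,255.3),(150.7,214.7)); print("fin top",p.round(4),e.round(4))
z=lambda u,v:(130+(u+.5)/12-.5,204+(v+.5)/12-.5)
zs=lambda u,v:(232+(u+.5)/12-.5,245+(v+.5)/12-.5)
L=onz("top",*z(127,150),.078);R=onz("top",*z(381,117),.078);print("fin top view",L,R,(L+R)/2,"yaw",np.arctan2(*(L-R)[[1,0]]))
L=onz("top",*z(68,190),.033);R=onz("top",*z(509,112),.033);print("bar top view",L,R,(L+R)/2,"yaw",np.arctan2(*(L-R)[[1,0]]),np.linalg.norm(L-R))
a=onz("side",*zs(201,41),.078);b=onz("side",*zs(167,218),.078);print("fin side",a,b,(a+b)/2,"yaw",np.arctan2(*(b-a)[[1,0]]))
# windows
W={}
for n,lo in (("top",(200,195)),("side",(250,178))):
    p=np.load(f"pics/{n}0p.npy"); g=cv2.cvtColor(p,cv2.COLOR_RGB2GRAY); s=8
    hh=45 if n=="top" else 60; ww=115 if n=="top" else 45
    c=cv2.resize(g[lo[1]:lo[1]+hh,lo[0]:lo[0]+ww],None,fx=s,fy=s,interpolation=cv2.INTER_CUBIC)
    for th in (150,165,180):
        bw=(c<th).astype(np.uint8); cs,_=cv2.findContours(bw,cv2.RETR_CCOMP,cv2.CHAIN_APPROX_NONE)
        for q in cs:
            A=cv2.contourArea(q)/s/s
            if not(40<A<200):continue
            (cx,cy),_,_=r=cv2.minAreaRect(q); M=cv2.moments(q); 
            u,v=lo[0]+(M['m10']/M['m00']+.5)/s-.5, lo[1]+(M['m01']/M['m00']+.5)/s-.5
            P=np.array([onz(n,lo[0]+(x+.5)/s-.5,lo[1]+(y+.5)/s-.5,.06)[:2]*1000 for x,y in q[:,0]],np.float32)
            rr=cv2.minAreaRect(P)
            print(n,th,round(A),(round(u,2),round(v,2)),onz(n,u,v,.06).round(4),"rect",np.round(rr[0],1),np.round(rr[1],1),round(rr[2],2))
```

```text
cams [0.407 0.063 1.432] [0.264 1.281 0.87 ]
fin top [0.5238 0.3232 0.0762] 0.0013
fin top view [0.52105225 0.35296525 0.078     ] [0.52766535 0.29289913 0.078     ] [0.5243588  0.32293219 0.078     ] yaw 1.6804516449960063
bar top view [0.51532709 0.37696581 0.033     ] [0.53226965 0.26921089 0.033     ] [0.52379837 0.32308835 0.033     ] yaw 1.7267518706401321 0.1090787425197712
fin side [0.52731518 0.29478494 0.078     ] [0.51800322 0.35503427 0.078     ] [0.5226592  0.32490961 0.078     ] yaw 1.7241401031669872
top 150 141 (252.9, 223.32) [0.4947 0.032  0.06  ] rect [494.9  25.9] [236.5   6.8] 89.42
top 150 103 (227.7, 211.62) [0.5302 0.1042 0.06  ] rect [530.2 104.3] [50.  17.8] 88.82
top 150 105 (255.49, 211.61) [0.5285 0.0237 0.06  ] rect [528.7  23.9] [48.6 18.9] 88.81
top 150 111 (283.03, 211.51) [ 0.5272 -0.0562  0.06  ] rect [527.2 -56.3] [50.1 19.3] 88.81Traceback (most recent call last):
  File "<stdin>", line 22, in <module>
  File "h.py", line 10, in onz
    c,d=ray(n,u,v); return c+d*(z-c[2])/d[2]
        ~~~^^^^^^^
  File "h.py", line 6, in ray
    K,E,_=cam(n); R=E[:3,:3]; t=E[:3,3]
          ~~~^^^
  File "h.py", line 4, in cam
    m=robot.camera_model(n); return np.array(m["mtx"]),np.array(m["extrinsics"]),m
ValueError: time passes only in moves, steps and waits
```

```bash
cat > c.py <<'E'
import re
s=open('h.py').read()
s=s.replace('def cam(n):\n    m=robot.camera_model(n); return np.array(m["mtx"]),np.array(m["extrinsics"]),m','_c={}\ndef cam(n):\n    if n not in _c:\n        m=robot.camera_model(n); _c[n]=(np.array(m["mtx"]),np.array(m["extrinsics"]),m)\n    return _c[n]')
open('h.py','w').write(s)
E
python3 c.py
cat > win.py <<'E'
from h import *
import sys
for n,lo in (("top",(200,195)),("side",(250,178))):
    p=np.load(f"pics/{n}0p.npy"); g=cv2.cvtColor(p,cv2.COLOR_RGB2GRAY); s=8
    hh=45 if n=="top" else 60; ww=115 if n=="top" else 45
    c=cv2.resize(g[lo[1]:lo[1]+hh,lo[0]:lo[0]+ww],None,fx=s,fy=s,interpolation=cv2.INTER_CUBIC)
    for th in (150,165):
        bw=(c<th).astype(np.uint8); cs,_=cv2.findContours(bw,cv2.RETR_CCOMP,cv2.CHAIN_APPROX_NONE)
        for q in cs:
            A=cv2.contourArea(q)/s/s
            if not(15<A<130):continue
            M=cv2.moments(q); 
            u,v=lo[0]+(M['m10']/M['m00']+.5)/s-.5, lo[1]+(M['m01']/M['m00']+.5)/s-.5
            P=np.array([onz(n,lo[0]+(x+.5)/s-.5,lo[1]+(y+.5)/s-.5,.06)[:2]*1000 for x,y in q[:,0]],np.float32)
            rr=cv2.minAreaRect(P)
            print(n,th,round(A),(round(u,2),round(v,2)),onz(n,u,v,.06).round(4),"rect",np.round(rr[0],1),np.round(rr[1],1),round(rr[2],2))
E
python3 win.py
```

```text
top 150 103 (227.7, 211.62) [0.5302 0.1042 0.06  ] rect [530.2 104.3] [50.  17.8] 88.82
top 150 105 (255.49, 211.61) [0.5285 0.0237 0.06  ] rect [528.7  23.9] [48.6 18.9] 88.81
top 150 111 (283.03, 211.51) [ 0.5272 -0.0562  0.06  ] rect [527.2 -56.3] [50.1 19.3] 88.81
top 165 16 (215.26, 239.0) [0.4518 0.1414 0.06  ] rect [452.1 139.2] [56.4  3.2] 88.76
top 165 35 (305.96, 236.24) [ 0.4541 -0.1205  0.06  ] rect [ 454.6 -116.7] [57.   7.6] 89.36
top 165 18 (311.71, 230.42) [ 0.4705 -0.1377  0.06  ] rect [ 470.6 -137. ] [10.3 17.8] 1.25
top 165 108 (242.61, 231.39) [0.472  0.0622 0.06  ] rect [472.4  59.4] [169.3  15.4] 86.25
top 165 18 (208.4, 226.54) [0.4881 0.1606 0.06  ] rect [488.1 160.6] [13.6 13.7] 44.06
top 165 18 (301.57, 226.15) [ 0.4835 -0.1087  0.06  ] rect [ 483.4 -108.5] [14.1 13.8] 88.12
top 165 120 (227.78, 211.61) [0.5302 0.104  0.06  ] rect [530.1 103.9] [52.1 20. ] 88.82
top 165 120 (255.52, 211.58) [0.5286 0.0236 0.06  ] rect [528.7  24. ] [50.4 21.1] 88.81
top 165 126 (283.01, 211.48) [ 0.5273 -0.0562  0.06  ] rect [527.4 -56.3] [52.3 21.1] 88.81
side 150 72 (265.07, 214.62) [0.5285 0.1031 0.06  ] rect [528.5 102.7] [55.4 22.5] 88.09
side 150 62 (271.65, 200.93) [0.5271 0.023  0.06  ] rect [526.8  22.8] [55.5 22.8] 89.1
side 150 53 (277.65, 188.37) [ 0.5258 -0.0572  0.06  ] rect [525.7 -57.7] [55.  21.8] 89.32
side 165 61 (291.68, 231.98) [0.435  0.1672 0.06  ] rect [441.1 155.1] [23.  80.8] 10.89
side 165 83 (265.13, 214.59) [0.5283 0.1029 0.06  ] rect [528.1  99.1] [67.1 24.4] 88.54
side 165 72 (271.68, 200.95) [0.527 0.023 0.06 ] rect [526.7  23.1] [60.9 24.5] 89.13
side 165 61 (277.66, 188.38) [ 0.5258 -0.0572  0.06  ] rect [525.7 -57.3] [60.1 23.5] 89.55
side 165 22 (286.76, 179.67) [ 0.5089 -0.1218  0.06  ] rect [ 509.4 -121.6] [23.5 28.7] 16.92
```

```bash
cat > go.py <<'E'
from h import *
import sys
def state():
    o=robot.get_obs(); q=np.array(o["tool_rot"]); from scipy.spatial.transform import Rotation as R
    r=R.from_quat(q).as_matrix(); return o,r,np.arctan2(r[1,0],r[0,0])
def to(x,y,z,a=None):
    o,r,ang=state(); d=r.T@(np.array([x,y,z])-o["position"])
    s=0 if a is None else -((a-ang+np.pi)%(2*np.pi)-np.pi)
    print("t",round(o["time"],2),"pos",np.round(o["position"],4),"ang",round(ang,4),"tilt",r[2].round(4),"F",np.round(o["ft_force"],2),"M",np.round(o["moment"],3),"w",round(o["grip_width"],4),"q6",round(o["q"][5],2))
    print("shift cm",(d*100).round(2),"spin",round(s,4))
if __name__=="__main__": to(*map(float,sys.argv[1:]))
E
python3 go.py .5236 .3238 .14 1.722
```

```text
t 0.1 pos [ 0.2408 -0.576   0.2217] ang 0.3958 tilt [ 3.0e-04 -1.9e-03 -1.0e+00] F [-0.55 -0.08 -0.19] M [0.003 0.011 0.018] w 0.0871 q6 -0.18
shift cm [ 60.78 -72.11   8.33] spin -1.3262
```

Emit:
arm_command(targets=[[5.3,-3.1,0,-0.18,6],[10.6,-6.2,0,-0.36,6],[15.9,-9.3,0,-0.54,6],[21.2,-12.4,0,-0.72,6],[26.5,-15.5,0,-0.9,6]])

```text
time: 0.72
position: [0.4265, -0.3297, 0.2223]
tool_rot: [0.796, 0.606, 0.0, -0.0]
ft_force: [0.9, -0.1, 0.5]
grip_width: 0.0608
```

```bash
python3 go.py .54 0 .20 1.722
```

```text
t 0.72 pos [ 0.4265 -0.3297  0.2223] ang 1.3013 tilt [ 3.e-04 -3.e-04 -1.e+00] F [ 0.94 -0.07  0.54] M [-0.015 -0.04  -0.046] w 0.0608 q6 -0.6
shift cm [34.8   2.16  2.24] spin -0.4207
```

Emit:
arm_command(targets=[[6,0.4,0.4,-0.1,6],[12,0.8,0.8,-0.2,6],[18,1.2,1.2,-0.3,6],[24,1.6,1.6,-0.42,6],[30,2,2.2,-0.42,6]])

```text
time: 1.35
position: [0.5269, -0.0463, 0.2003]
tool_rot: [0.654, 0.757, 0.0, 0.0]
ft_force: [-0.2, 0.2, 1.3]
grip_width: 0.0596
```

```bash
python3 go.py .5236 .3238 .13 1.722
```

```text
t 1.35 pos [ 0.5269 -0.0463  0.2003] ang 1.7163 tilt [-2.e-04  2.e-04 -1.e+00] F [-0.17  0.16  1.31] M [-0.067 -0.137 -0.051] w 0.0596 q6 -0.44
shift cm [36.67  5.04  7.03] spin -0.0057
```

Emit:
arm_command(targets=[[6.1,0.8,1,0,5],[12.2,1.7,2,0,5],[18.3,2.5,4,0,5],[24.4,3.4,6,0,5],[30.5,4.2,7,0,5]])

```text
time: 1.98
position: [0.5232, 0.2571, 0.1299]
tool_rot: [0.654, 0.756, -0.001, -0.0]
ft_force: [0.8, -0.1, 0.1]
grip_width: 0.0499
```

```bash
python3 go.py .5236 .3238 .13 1.722
```

```text
t 1.98 pos [0.5232 0.2571 0.1299] ang 1.7156 tilt [-4.0e-04 -1.9e-03 -1.0e+00] F [ 0.76 -0.12  0.14] M [ 0.023 -0.159  0.038] w 0.0499 q6 0.12
shift cm [ 6.59  1.01 -0.01] spin -0.0064
```

Emit:
arm_command(targets=[[6.2,0.9,0,0,5],[6.6,1.0,0,0,5],[6.6,1.0,0,0,5],[6.6,1.0,0,0,5]])

```text
time: 2.48
position: [0.5243, 0.3206, 0.1311]
tool_rot: [0.655, 0.756, -0.001, -0.0]
ft_force: [0.9, 0.2, 1.0]
grip_width: 0.0499
```

```bash
python3 go.py .5236 .3238 .04 1.722
python3 - <<'E'
from h import *
o=[]
for n in ("side","top"):
    p,d=robot.camera(n); np.save(f"pics/{n}1p.npy",p)
    c=proj(n,[.5236,.3238,.06]).astype(int); q=p[max(c[1]-60,0):c[1]+60,c[0]-60:c[0]+60,::-1]; o.append(cv2.resize(q,(400,400),interpolation=cv2.INTER_CUBIC))
cv2.imwrite("pics/hov.png",np.hstack(o))
E
```

```text
t 2.48 pos [0.5243 0.3206 0.1311] ang 1.7141 tilt [-6.e-04 -1.e-03 -1.e+00] F [0.92 0.22 0.97] M [ 0.014 -0.114  0.025] w 0.0499 q6 0.22
shift cm [ 0.33 -0.01  9.11] spin -0.0079
```

View pics/hov.png

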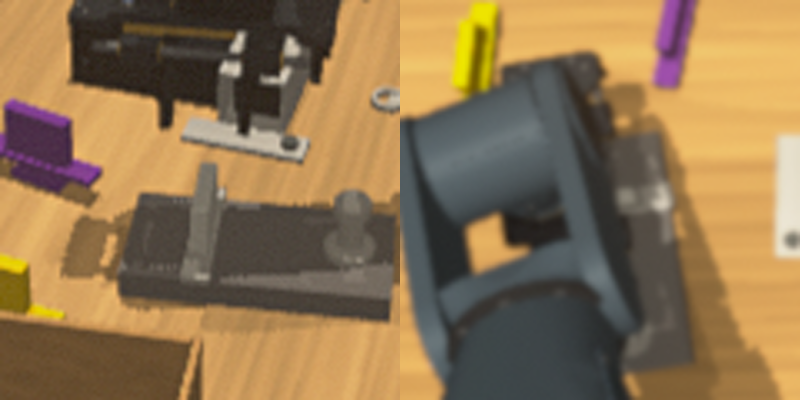

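The side crop on the left shows the finger tips at (165,125) and (243,135), straddling the fin top at (207,170). So the grasp line is right, and I'll go down.

Emit:
arm_command(targets=[[0.3,0,3,-0.008,5],[0.3,0,6,-0.008,5],[0.3,0,8,-0.008,5],[0.3,0,9,-0.008,5],[0.3,0,9,-0.008,5]])

```text
time: 3.2
position: [0.5239, 0.3244, 0.041]
tool_rot: [0.651, 0.759, -0.0, -0.0]
ft_force: [0.5, -0.5, 0.9]
grip_width: 0.0502
```

```bash
python3 go.py .5236 .3238 .04 1.722
```

```text
t 3.2 pos [0.5239 0.3244 0.041 ] ang 1.7227 tilt [-2.e-04 -1.e-03 -1.e+00] F [ 0.52 -0.54  0.88] M [-0.002 -0.088  0.021] w 0.0502 q6 0.22
shift cm [-0.05 -0.04  0.1 ] spin 0.0007
```

Emit:
arm_command(targets=[[0,0,0,0,0.5],[0,0,0,0,0.5],[0,0,0,0,0.5],[0,0,0,0,0.5],[0,0,0,0,0.5]], newtons=8)

```text
time: 3.82
position: [0.5233, 0.3251, 0.0415]
tool_rot: [0.651, 0.759, -0.0, -0.0]
ft_force: [-2.0, -0.1, 2.9]
grip_width: 0.0136
```

```bash
python3 go.py .5236 .3238 .04 1.722
```

```text
t 3.83 pos [0.5233 0.3251 0.0415] ang 1.7238 tilt [-1.0e-04 -1.2e-03 -1.0e+00] F [-1.96 -0.06  2.89] M [-0.009  0.168  0.021] w 0.0136 q6 0.22
shift cm [-0.14  0.01  0.15] spin 0.0018
```

Emit:
arm_command(targets=[[0,0,0,0,0.5],[0,0,0,0,0.5],[0,0,-1,0,0.5],[0,0,-2,0,0.5],[0,0,-3.5,0,0.5]], newtons=45)

```text
time: 4.45
position: [0.5238, 0.325, 0.0766]
tool_rot: [0.651, 0.759, -0.0, -0.0]
ft_force: [-0.4, -0.8, -4.2]
grip_width: 0.014
```

Emit:
arm_command(targets=[[0,0,-2,0,0.5],[0,0,-5,0,0.5],[0,0,-8,0,0.5],[0,0,-8,0,0.5],[0,0,-8,0,0.5]])

```text
time: 5.08
position: [0.5232, 0.3249, 0.1557]
tool_rot: [0.651, 0.759, -0.001, -0.0]
ft_force: [-0.4, -0.9, -3.9]
grip_width: 0.0137
```

```bash
python3 go.py .5236 .3238 .15 1.722
python3 - <<'E'
from h import *
o=[]
for n in ("side","top"):
    p,d=robot.camera(n); np.save(f"pics/{n}2p.npy",p)
    c=proj(n,[.5236,.3238,.06]).astype(int); q=p[max(c[1]-80,0):c[1]+40,c[0]-60:c[0]+60,::-1]; o.append(cv2.resize(q,(400,400),interpolation=cv2.INTER_CUBIC))
cv2.imwrite("pics/lift.png",np.hstack(o))
E
```

```text
t 5.08 pos [0.5232 0.3249 0.1557] ang 1.7238 tilt [-4.0e-04 -1.3e-03 -1.0e+00] F [-0.44 -0.94 -3.86] M [ 0.005 -0.102  0.04 ] w 0.0137 q6 0.22
shift cm [-0.11  0.02  0.57] spin 0.0018
```

View pics/lift.png

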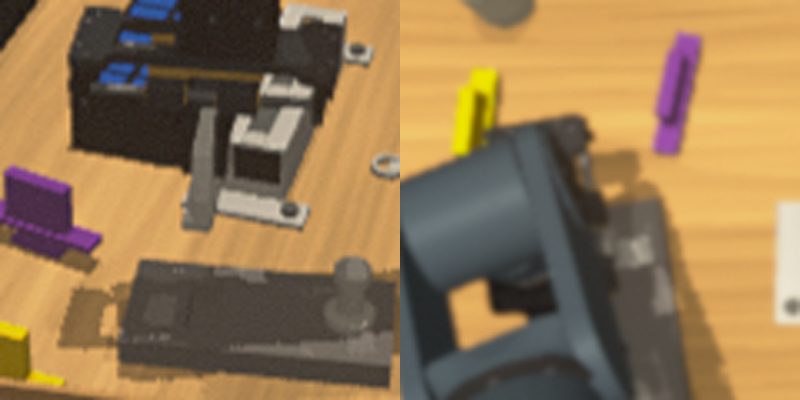

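The lock is lifted and hangs plumb in the jaws (side crop at (203,165)), with the stand and pin unmoved. Now I'll carry it to window2.

```bash
python3 go.py .5294 .1049 .125 1.551
```

```text
t 5.17 pos [0.5227 0.3247 0.1547] ang 1.7238 tilt [-8.0e-04 -3.3e-03 -1.0e+00] F [ 0.01  0.79 -3.8 ] M [-0.069 -0.127 -0.029] w 0.0138 q6 0.22
shift cm [-21.82  -2.68   3.  ] spin 0.1728
```

Emit:
arm_command(targets=[[-5,-0.6,0,0.04,0.5],[-10,-1.2,0.5,0.08,0.5],[-15,-1.8,1.5,0.13,0.5],[-20,-2.5,2.5,0.173,0.5],[-21.8,-2.7,3,0.173,0.5]])

```text
time: 5.8
position: [0.5295, 0.1031, 0.1247]
tool_rot: [0.715, 0.699, -0.001, -0.001]
ft_force: [0.6, 1.0, -3.9]
grip_width: 0.0137
```

Emit:
arm_command(targets=[[0,0,1,0,0.5],[0,0,2,0,0.5],[0,0,2,0,0.5],[0,0,2,0,0.5]])

```text
time: 6.3
position: [0.5305, 0.1067, 0.1062]
tool_rot: [0.714, 0.701, 0.0, -0.0]
ft_force: [-0.2, 0.5, -3.4]
grip_width: 0.0136
```

```bash
python3 go.py .5294 .1049 .105 1.551
python3 - <<'E'
from h import *
o=[]
for n in ("side","top"):
    p,d=robot.camera(n); np.save(f"pics/{n}3p.npy",p); cv2.imwrite(f"pics/{n}3.png",p[:,:,::-1])
    c=proj(n,[.528,.1,.06]).astype(int); q=p[max(c[1]-40,0):c[1]+40,c[0]-40:c[0]+40,::-1]; o.append(cv2.resize(q,(400,400),interpolation=cv2.INTER_CUBIC)); print(n,c)
cv2.imwrite("pics/w2.png",np.hstack(o))
E
```

```text
t 6.3 pos [0.5305 0.1067 0.1062] ang 1.5526 tilt [ 1.e-04  1.e-04 -1.e+00] F [-0.21  0.53 -3.38] M [ 0.034 -0.12  -0.052] w 0.0136 q6 0.01
shift cm [-0.18 -0.1   0.12] spin 0.0016
side [265 214]
top [229 212]
```

View pics/w2.png

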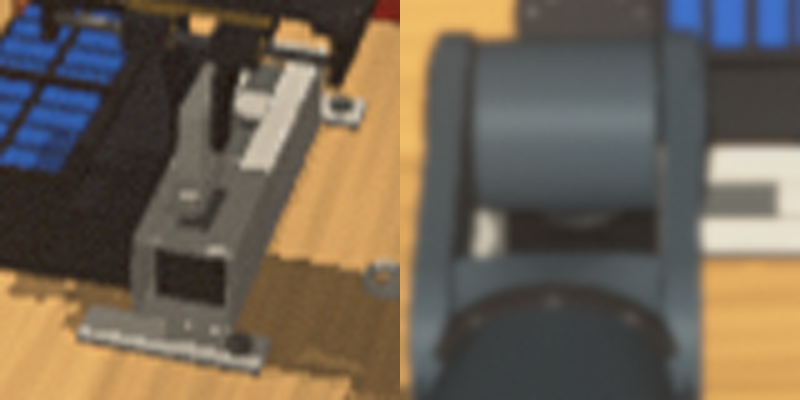

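```bash
python3 - <<'E'
from h import *
p=np.load("pics/side3p.npy")[190:235,245:295,::-1]
p=np.clip(p.astype(float)*1.8,0,255).astype(np.uint8)
cv2.imwrite("pics/w2z.png",cv2.resize(p,None,fx=13,fy=13,interpolation=cv2.INTER_CUBIC))
for a in ([.5294,.1037,.06],[.5294,.1297,.06],[.5294,.0777,.06],[.53,.105+.055,.093],[.53,.105+.03,.135]): print(a,(proj("side",a)-[245,190])*13)
E
python3 go.py .5294 .1049 .105 1.551
```

```text
[0.5294, 0.1037, 0.06] [256.24123162 320.80796524]
[0.5294, 0.1297, 0.06] [228.62786432 382.44593124]
[0.5294, 0.0777, 0.06] [283.04567604 260.97565955]
[0.53, 0.16, 0.093] [196.58355308 332.79031029]
[0.53, 0.135, 0.135] [229.78588954 112.3487378 ]
t 6.4 pos [0.5307 0.1063 0.1066] ang 1.5521 tilt [ 0.e+00  9.e-04 -1.e+00] F [ 1.08  0.43 -3.73] M [-0.054 -0.082 -0.002] w 0.0137 q6 0.01
shift cm [-0.15 -0.13  0.16] spin 0.0011
```

View pics/w2z.png

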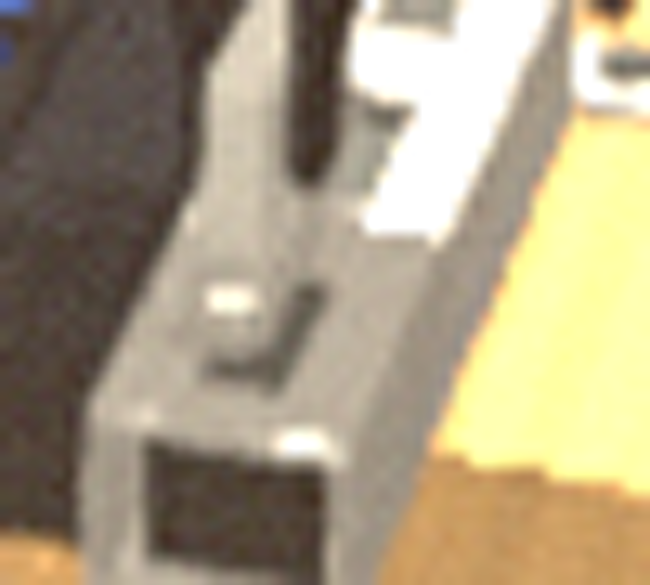

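Emit:
arm_command(targets=[[-0.15,-0.12,0.2,0,0.5],[-0.15,-0.12,0.4,0,0.5],[-0.15,-0.12,0.6,0,0.5],[-0.15,-0.12,0.7,0,0.5],[-0.15,-0.12,0.7,0,0.5]])

```text
time: 7.02
position: [0.5292, 0.1041, 0.0992]
tool_rot: [0.714, 0.7, -0.0, -0.0]
ft_force: [0.9, -0.1, -3.4]
grip_width: 0.0137
```

```bash
python3 go.py .5294 .1049 .09 1.551
```

```text
t 7.03 pos [0.5292 0.1041 0.0992] ang 1.5507 tilt [ 0.e+00 -2.e-04 -1.e+00] F [ 0.9  -0.09 -3.36] M [-0.024 -0.116 -0.059] w 0.0137 q6 0.01
shift cm [0.08 0.02 0.92] spin -0.0003
```

Emit:
arm_command(targets=[[0.05,0,0.15,0,0.5],[0.05,0,0.3,0,0.5],[0.05,0,0.3,0,0.5],[0.05,0,0.3,0,0.5]])

```text
time: 7.52
position: [0.5293, 0.1047, 0.0963]
tool_rot: [0.714, 0.7, 0.0, -0.0]
ft_force: [-0.4, -0.3, -3.8]
grip_width: 0.0134
```

Emit:
arm_command(targets=[[0,0,0.1,0,0.5],[0,0,0.2,0,0.5],[0,0,0.2,0,0.5]])

```text
time: 7.9
position: [0.5292, 0.1046, 0.0942]
tool_rot: [0.714, 0.7, -0.0, -0.0]
ft_force: [-1.1, -0.0, -3.2]
grip_width: 0.0136
```

Emit:
arm_command(targets=[[0,0,0.1,0,0.5],[0,0,0.2,0,0.5],[0,0,0.2,0,0.5]])

```text
time: 8.28
position: [0.5291, 0.1047, 0.0922]
tool_rot: [0.714, 0.7, -0.0, -0.0]
ft_force: [0.6, -0.4, -4.0]
grip_width: 0.0135
```

Emit:
arm_command(targets=[[0,0,0.1,0,0.5],[0,0,0.2,0,0.5],[0,0,0.2,0,0.5]])

```text
time: 8.65
position: [0.5291, 0.1047, 0.0902]
tool_rot: [0.714, 0.7, -0.0, -0.0]
ft_force: [-0.4, 0.2, -4.3]
grip_width: 0.0135
```

Emit:
arm_command(targets=[[0,0,0.1,0,0.5],[0,0,0.1,0,0.5]])

```text
time: 8.9
position: [0.5294, 0.1046, 0.0895]
tool_rot: [0.714, 0.7, 0.0, 0.0]
ft_force: [-0.5, 1.2, -1.7]
grip_width: 0.0136
```

Emit:
arm_command(targets=[[0,0,0.1,0,0.5],[0,0,0.1,0,0.5]])

```text
time: 9.15
position: [0.5294, 0.1046, 0.0887]
tool_rot: [0.714, 0.7, 0.0, 0.0]
ft_force: [-0.2, -0.9, 1.4]
grip_width: 0.0134
```

Emit:
arm_command(targets=[[0,0,0.1,0,0.5],[0,0,0.1,0,0.5]])

```text
time: 9.4
position: [0.5294, 0.1046, 0.0884]
tool_rot: [0.714, 0.7, 0.0, 0.0]
ft_force: [-2.2, 1.6, 8.5]
grip_width: 0.0134
```

Emit:
arm_command(targets=[[0,0,0.1,0,0.5],[0,0,0.1,0,0.5]])

```text
time: 9.65
position: [0.5295, 0.1047, 0.0884]
tool_rot: [0.714, 0.7, 0.0, 0.0]
ft_force: [-3.4, 0.1, 14.4]
grip_width: 0.0138
```

Window2 stops dead (about 18 N net with no further travel), so its pad is packed. Next is window1.

Emit:
arm_command(targets=[[0,0,-0.8,0,0.5],[0,0,-2.2,0,0.5],[-4,0,-2.2,0,0.5],[-8,0,-2.2,0,0.5],[-8,0,-2.2,0,0.5]])

```text
time: 10.28
position: [0.5282, 0.0223, 0.1085]
tool_rot: [0.715, 0.699, 0.0, 0.0]
ft_force: [1.0, 1.0, -3.2]
grip_width: 0.0136
```

Emit:
arm_command(targets=[[0,0,0.5,0,0.5],[0,0,0.9,0,0.5],[0,0,0.9,0,0.5],[0,0,0.9,0,0.5]])

```text
time: 10.78
position: [0.5276, 0.0253, 0.0992]
tool_rot: [0.714, 0.7, -0.0, -0.0]
ft_force: [-0.7, -0.1, -3.3]
grip_width: 0.0135
```

```bash
python3 go.py .5279 .0246 .09 1.551
```

```text
t 10.78 pos [0.5276 0.0253 0.0992] ang 1.5518 tilt [ 1.e-04 -2.e-04 -1.e+00] F [-0.7  -0.05 -3.28] M [-0.051 -0.113  0.031] w 0.0135 q6 -0.14
shift cm [-0.07  0.03  0.92] spin 0.0008
```

Emit:
arm_command(targets=[[-0.05,0.02,0.2,0,0.5],[-0.05,0.02,0.4,0,0.5],[-0.05,0.02,0.5,0,0.5],[-0.05,0.02,0.5,0,0.5]])

```text
time: 11.28
position: [0.5278, 0.0241, 0.0942]
tool_rot: [0.714, 0.7, -0.0, -0.0]
ft_force: [0.1, -0.3, -3.7]
grip_width: 0.0139
```

Emit:
arm_command(targets=[[0,0,0.15,0,0.5],[0,0,0.3,0,0.5],[0,0,0.3,0,0.5]])

```text
time: 11.65
position: [0.5277, 0.0242, 0.0911]
tool_rot: [0.714, 0.7, -0.0, -0.0]
ft_force: [0.8, 0.4, -4.1]
grip_width: 0.0137
```

Emit:
arm_command(targets=[[0,0,0.1,0,0.5],[0,0,0.2,0,0.5],[0,0,0.2,0,0.5]])

```text
time: 12.02
position: [0.5279, 0.0242, 0.0895]
tool_rot: [0.714, 0.7, 0.0, 0.0]
ft_force: [-0.1, 0.7, -2.4]
grip_width: 0.0136
```

Emit:
arm_command(targets=[[0,0,0.1,0,0.5],[0,0,0.1,0,0.5]])

```text
time: 12.28
position: [0.5279, 0.0241, 0.0886]
tool_rot: [0.714, 0.7, 0.0, 0.0]
ft_force: [-0.4, 0.2, 2.2]
grip_width: 0.0134
```

Emit:
arm_command(targets=[[0,0,0.1,0,0.5],[0,0,0.1,0,0.5]])

```text
time: 12.52
position: [0.528, 0.0241, 0.0884]
tool_rot: [0.714, 0.7, 0.0, 0.0]
ft_force: [-1.9, -0.1, 9.1]
grip_width: 0.0138
```

Emit:
arm_command(targets=[[0,0,0.1,0,0.5],[0,0,0.1,0,0.5]])

```text
time: 12.78
position: [0.528, 0.0241, 0.0884]
tool_rot: [0.714, 0.7, 0.0, 0.0]
ft_force: [-3.2, 0.8, 15.4]
grip_width: 0.0138
```

Window1 stops dead as well, at about 19 N net. That leaves window0, which I'll check by feel.

Emit:
arm_command(targets=[[0,0,-0.8,0,0.5],[0,0,-2.2,0,0.5],[-4,0,-2.2,0,0.5],[-8,0,-2.2,0,0.5],[-8,0,-2.2,0,0.5]])

```text
time: 13.4
position: [0.5272, -0.0586, 0.1086]
tool_rot: [0.715, 0.699, 0.0, 0.001]
ft_force: [0.0, 0.9, -4.1]
grip_width: 0.0138
```

Emit:
arm_command(targets=[[0,0,0.5,0,0.5],[0,0,0.9,0,0.5],[0,0,0.9,0,0.5],[0,0,0.9,0,0.5]])

```text
time: 13.9
position: [0.5262, -0.0552, 0.0992]
tool_rot: [0.714, 0.7, -0.0, -0.0]
ft_force: [0.9, -0.2, -3.8]
grip_width: 0.0133
```

```bash
python3 go.py .5265 -.0557 .09 1.551
```

```text
t 13.9 pos [ 0.5262 -0.0552  0.0992] ang 1.5518 tilt [ 1.e-04 -3.e-04 -1.e+00] F [ 0.86 -0.19 -3.8 ] M [ 0.056 -0.035 -0.002] w 0.0133 q6 -0.3
shift cm [-0.05  0.03  0.92] spin 0.0008
```

Emit:
arm_command(targets=[[-0.05,0.02,0.2,0,0.5],[-0.05,0.02,0.4,0,0.5],[-0.05,0.02,0.5,0,0.5],[-0.05,0.02,0.5,0,0.5]])

```text
time: 14.4
position: [0.5263, -0.0564, 0.0942]
tool_rot: [0.714, 0.7, -0.0, -0.0]
ft_force: [-0.1, -0.2, -4.5]
grip_width: 0.0133
```

Emit:
arm_command(targets=[[0,0,0.15,0,0.5],[0,0,0.3,0,0.5],[0,0,0.3,0,0.5]])

```text
time: 14.78
position: [0.5263, -0.0563, 0.0911]
tool_rot: [0.714, 0.7, -0.0, -0.0]
ft_force: [-0.5, -0.0, -4.0]
grip_width: 0.0134
```

Emit:
arm_command(targets=[[0,0,0.1,0,0.5],[0,0,0.2,0,0.5],[0,0,0.2,0,0.5]])

```text
time: 15.15
position: [0.5265, -0.0564, 0.0895]
tool_rot: [0.714, 0.7, 0.0, 0.0]
ft_force: [0.0, 0.9, -1.9]
grip_width: 0.0137
```

Emit:
arm_command(targets=[[0,0,0.1,0,0.5],[0,0,0.2,0,0.5],[0,0,0.2,0,0.5]])

```text
time: 15.52
position: [0.5265, -0.0564, 0.0875]
tool_rot: [0.714, 0.7, 0.0, 0.0]
ft_force: [-1.2, 1.0, 2.4]
grip_width: 0.014
```

Emit:
arm_command(targets=[[0,0,0.1,0,0.5],[0,0,0.1,0,0.5]])

```text
time: 15.78
position: [0.5265, -0.0564, 0.0864]
tool_rot: [0.714, 0.7, 0.0, 0.0]
ft_force: [-1.5, -0.6, 2.3]
grip_width: 0.0136
```

Window0 gives: it has already passed 3 mm at only about 6 N net. Pushing on down to 1–2 mm bar height.

Emit:
arm_command(targets=[[0,0,0.15,0,0.5],[0,0,0.3,0,0.5],[0,0,0.3,0,0.5]])

```text
time: 16.15
position: [0.5266, -0.0564, 0.0833]
tool_rot: [0.714, 0.7, 0.0, 0.0]
ft_force: [-0.8, 0.4, 4.8]
grip_width: 0.0138
```

Emit:
arm_command(targets=[[0,0,0.15,0,0.5],[0,0,0.3,0,0.5],[0,0,0.3,0,0.5]])

```text
time: 16.52
position: [0.5266, -0.0564, 0.0804]
tool_rot: [0.714, 0.7, 0.0, 0.0]
ft_force: [-2.2, 0.1, 6.1]
grip_width: 0.0139
```

Emit:
arm_command(targets=[[0,0,0.1,0,0.5],[0,0,0.15,0,0.5],[0,0,0.15,0,0.5]])

```text
time: 16.9
position: [0.5265, -0.0564, 0.079]
tool_rot: [0.714, 0.7, 0.0, 0.0]
ft_force: [-1.7, 1.1, 6.5]
grip_width: 0.0136
```

```bash
python3 go.py .5265 -.0564 .0785 1.551
```

```text
t 16.9 pos [ 0.5265 -0.0564  0.079 ] ang 1.5508 tilt [-1.e-04  4.e-04 -1.e+00] F [-1.74  1.08  6.52] M [0.057 0.231 0.032] w 0.0136 q6 -0.3
shift cm [-0.   -0.    0.05] spin -0.0002
```

Bar height is about 1.7 mm at roughly 10 N net, as expected for the sprung pad. Now the quarter turn, in two halves.

Emit:
arm_command(targets=[[0,0,0.03,0.1,0.5],[0,0,0.03,0.25,0.5],[0,0,0.03,0.4,0.5],[0,0,0.03,0.55,0.5],[0,0,0.03,0.7,0.5]])

```text
time: 17.52
position: [0.5276, -0.0568, 0.079]
tool_rot: [0.912, 0.411, 0.001, 0.001]
ft_force: [-0.0, 0.1, 6.7]
grip_width: 0.0135
```

```bash
python3 go.py .5265 -.0564 .0785 -.02
```

```text
t 17.52 pos [ 0.5276 -0.0568  0.079 ] ang 0.8462 tilt [ 9.0e-04  2.6e-03 -1.0e+00] F [-0.05  0.08  6.7 ] M [-0.055  0.029  0.09 ] w 0.0135 q6 0.41
shift cm [-0.04 -0.11  0.05] spin 0.8662
```

Emit:
arm_command(targets=[[0,0,0,0.16,0.5],[0,0,0,0.32,0.5],[0,0,0,0.48,0.5],[0,0,0,0.64,0.5],[0,0,0,0.78,0.5]])

```text
time: 18.15
position: [0.5273, -0.0567, 0.0789]
tool_rot: [0.999, 0.033, 0.001, 0.0]
ft_force: [0.0, -0.5, 7.2]
grip_width: 0.0137
```

Emit:
arm_command(targets=[[0,0,0,0.085,0.5],[0,0,0,0.085,0.5],[0,0,0,0.085,0.5]])

```text
time: 18.52
position: [0.5275, -0.0567, 0.079]
tool_rot: [1.0, -0.007, 0.001, 0.0]
ft_force: [-0.4, -0.2, 6.5]
grip_width: 0.0136
```

```bash
python3 go.py .5265 -.0564 .0785 -.02
```

```text
t 18.52 pos [ 0.5275 -0.0567  0.079 ] ang -0.0146 tilt [ 2.3e-03  7.0e-04 -1.0e+00] F [-0.38 -0.24  6.54] M [ 0.063  0.221 -0.042] w 0.0136 q6 1.27
shift cm [-0.1  -0.03  0.05] spin 0.0054
```

Emit:
arm_command(targets=[[0,0,0,0.005,0.5],[0,0,-0.1,0.005,0.5],[0,0,-0.2,0.005,0.5],[0,0,-0.3,0.005,0.5],[0,0,-0.3,0.005,0.5]])

```text
time: 19.15
position: [0.5274, -0.0567, 0.0819]
tool_rot: [1.0, -0.01, 0.001, 0.0]
ft_force: [0.0, -0.6, 4.2]
grip_width: 0.0138
```

```bash
python3 go.py .5265 -.0564 .0785 -.02
```

```text
t 19.15 pos [ 0.5274 -0.0567  0.0819] ang -0.0191 tilt [ 2.3e-03  7.0e-04 -1.0e+00] F [ 0.01 -0.6   4.22] M [-0.017  0.103  0.071] w 0.0138 q6 1.27
shift cm [-0.09 -0.03  0.34] spin 0.0009
```

Emit:
arm_command(targets=[[0,0,-0.05,0,0.5],[0,0,-0.1,0,0.5],[0,0,-0.1,0,0.5]])

```text
time: 19.52
position: [0.5274, -0.0567, 0.0824]
tool_rot: [1.0, -0.01, 0.001, 0.0]
ft_force: [2.2, -1.1, 1.7]
grip_width: 0.0139
```

The upward travel is stopping at 5 mm as the lips take the load, so the head is caught. Now I'll release: low force first, then open, then draw up.

Emit:
arm_command(targets=[[0,0,-0.05,0,1.2],[0,0,-0.05,0,1.2]], newtons=5)

```text
time: 19.77
position: [0.5274, -0.0566, 0.0825]
tool_rot: [1.0, -0.01, 0.001, 0.0]
ft_force: [3.9, -1.0, -6.1]
grip_width: 0.014
```

Emit:
arm_command(targets=[[0,0,0,0,2],[0,0,0,0,3],[0,0,0,0,4],[0,0,0,0,5],[0,0,0,0,5]])

```text
time: 20.4
position: [0.5263, -0.0563, 0.0831]
tool_rot: [1.0, -0.01, -0.0, -0.0]
ft_force: [0.3, -0.4, 0.0]
grip_width: 0.0477
```

Emit:
arm_command(targets=[[0,0,-1.5,0,5],[0,0,-4,0,5],[0,0,-8,0,5],[0,0,-14,0,5],[0,0,-18,0,5]])

```text
time: 21.02
position: [0.5271, -0.0565, 0.2669]
tool_rot: [1.0, -0.01, 0.002, 0.001]
ft_force: [0.5, -0.3, -0.4]
grip_width: 0.0503
```

Emit:
arm_command(targets=[[0,-5,0,0,5],[0,10,0,0,5],[0,16,0,0,5],[0,22,0,0,5],[0,26,0,0,5]])

```text
time: 21.65
position: [0.5225, -0.2578, 0.2643]
tool_rot: [1.0, -0.009, 0.001, 0.0]
ft_force: [0.8, 0.3, 0.3]
grip_width: 0.0501
```

Run:
```python
from h import *
o=[]
for n in ("side","top"):
    p,d=robot.camera(n); np.save(f"pics/{n}4p.npy",p); np.save(f"pics/{n}4.npy",d)
    c=proj(n,[.55,0.02,.06]).astype(int); q=p[max(c[1]-60,0):c[1]+60,c[0]-60:c[0]+60,::-1]; o.append(cv2.resize(q,(400,400),interpolation=cv2.INTER_CUBIC)); print(n,c)
cv2.imwrite("pics/end.png",np.hstack(o))
print(robot.get_obs()["position"])
```

```text
side [264 199]
top [256 204]
[ 0.52278886 -0.26315566  0.26416256]
```

View pics/end.png

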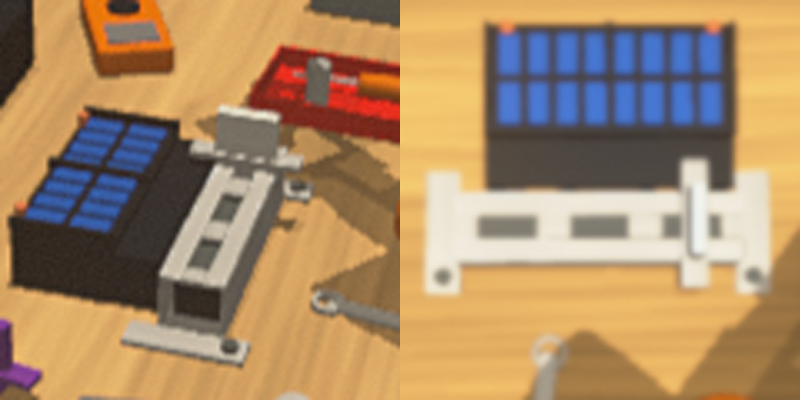

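The end view shows the bar lying across the strut over window0 and the module's foot (top crop (693,222)), with the arm clear. I'll check the angle, the height and what may have shifted.

Run:
```python
from h import *
for n in ("top","side"):
    C=[]
    for k in (0,4):
        p=np.load(f"pics/{n}{k}p.npy"); h=cv2.cvtColor(p,cv2.COLOR_RGB2HSV); m=cv2.inRange(h,(105,120,60),(125,255,255))
        a,b,c,d=(215,145,305,190) if n=="top" else (205,165,265,215)
        ys,xs=np.nonzero(m[b:d,a:c]); C.append((xs.mean()+a,ys.mean()+b,len(xs)))
    print(n,"blue",np.round(C,2))
    P=cloud(n,np.load(f"pics/{n}4.npy"))
    r=(abs(P[...,0]-.53)<.07)&(abs(P[...,1]+.057)<.03)
    f=P[r&(P[...,2]>.085)]; c=cv2.minAreaRect((f[:,:2]*1000).astype(np.float32)); print(" fin",len(f),c,"top z",np.percentile(f[:,2],90))
    bz=P[r&(P[...,2]>.067)&(P[...,2]<.082)]; print(" bar z",np.median(bz[:,2]),cv2.minAreaRect((bz[:,:2]*1000).astype(np.float32)))
p0=np.load("pics/side0p.npy").astype(int);p4=np.load("pics/side4p.npy").astype(int)
print("pin diff",abs(p0-p4)[250:292,275:305].max(), "stand", abs(p0-p4)[262:292,224:300].mean())
q0=np.load("pics/top0p.npy").astype(int);q4=np.load("pics/top4p.npy").astype(int); print("pin top",abs(q0-q4)[240:268,142:180].max())
print(robot.get_obs()["time"],robot.get_obs()["joint_velocities"].round(4))
```

```text
top blue [[ 258.86  167.23 1306.  ]
 [ 258.86  167.2  1286.  ]]
 fin 130 ((527.9471435546875, -58.50831985473633), (14.696710586547852, 59.2691764831543), 88.57305908203125) top z 0.12035417745188007
 bar z 0.07289025676641404 ((529.1568603515625, -48.048484802246094), (107.89047241210938, 41.055625915527344), 0.35903695225715637)
side blue [[232.48 191.24 680.  ]
 [232.55 191.22 682.  ]]
 fin 208 ((525.8240356445312, -51.51480484008789), (22.809703826904297, 59.54776382446289), 85.99481964111328) top z 0.11881921888703391
 bar z 0.07365617364152144 ((526.669677734375, -51.986305236816406), (27.89641571044922, 110.21369934082031), 88.18214416503906)
pin diff 14 stand 8.178947368421053
pin top 24
21.75 [ 0.0735 -0.0264  0.0722  0.0702  0.0428  0.0406]
```

Emit:
arm_command(targets=[[0,0,0,0,5],[0,0,0,0,5],[0,0,0,0,5],[0,0,0,0,5]])

```text
time: 22.25
position: [0.5228, -0.2552, 0.2632]
tool_rot: [1.0, -0.009, 0.0, 0.0]
ft_force: [0.3, 0.4, -0.1]
grip_width: 0.0503
```

Run:
```python
from rig import robot
print(robot.hand_in())
```

```text
the job is handed in; nothing more can be done
None
```

The lock now stands caught in window0, with its bar square across the strut and over the module's foot. I handed the job in at about 22 s.

**How it went:** I drew the lock from the stand and felt the windows in turn. Window2 and window1 stopped dead at about 18–19 N, while window0 gave. I pushed the head down there until the bar was about 1.7 mm above the strut, at about 10 N. Then I gave it a quarter turn, let it rise until the lips took the load, released it and moved the arm clear.

**Last checks:**
- **Height:** the bar's underside is about 5 mm over the strut, which is where the lips should hold it.
- **Angle:** the fin lies within about 0.3° of square to the strut in the top view.
- **Module:** its blue cells moved less than 0.1 pixel in both views.
- **Pin:** it looks unmoved; the small brightness changes there fit shadow, but I did not measure its position.

**Disagreements:** the two cameras differed by about 1–2 mm on the window and lock positions, so I used their average. In the last pictures, the side view's outline of the fin (about 2.6° further off) and the top view's outline of the bar took in neighbouring surfaces. I did not use either to judge squareness.

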